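Dim the photometer beam, then uncap its sample well

ROBOT

A 6-joint arm with a two-finger parallel gripper is mounted at the origin on the work surface. World frame = base frame: x ahead of the robot, y to its left, z up, the work surface at z = 0. Lengths are in m, angles in degrees, forces in N, time in s.
With the tool pointing down it reaches from about 0.4 to 0.825 m from the base axis. Payload 7 kg.
Tool frame: the origin (TCP) lies at the centre of the arm's flange, where the gripper is bolted on; the fingertips stand 178 mm ahead of it and the grasp point (between the pads) lies 159 mm ahead of it; z points along the fingers, y is the line along which they close (so a half turn about z gives the same grasp; the last joint's range is limited). The gripper opens to 88 mm and grips with 3 to 60 N. Pads are 19 mm wide; open, the fingers measure 130 mm over their backs; the gripper's body (78 mm by 193 mm) begins 47 mm behind the grasp point.
Start: joints at [88.585, 20.546, 0.682, 0, -70.136, -16.507], TCP at [0.208, 0.642, 0.405] pointing down, gripper open.
Joint ranges: [-176.03, 176.03], [-82.01, 121.73], [-58.28, 71.71], [-173.87, 95.51], [-174.79, -0.11], [-173.66, 173.66]. Speed limits (degrees/s): [136.94, 136.94, 172.46, 180, 180, 180].

INTERFACE

Orientations are given as [roll, pitch, yaw] about the fixed x, y, z axes, in that order (R = Rz(yaw) Ry(pitch) Rx(roll)).
In Python, from plant import telemetry, snapshot, workorder, nets gives the robot as it stands.
- The arm moves only by the shell command python3 -m creep 'ROWS'. ROWS is JSON, a list that holds one entry, the list of rows, each a list of 5 numbers: the shift along the tool's x, y, z normalised to -1 to 1, where 1 is 0.2 m, then the turn about the tool's z normalised to -1 to 1, where 1 is pi/2 rad, then the opening, from 0 (shut) to 1 (fully open). In form: [[[x, y, z, spin, hand], ...]]. A call has 1 to 8 rows; each row shifts and turns the commanded pose from where the row before left it, along the tool's axes as they then stand; what a row does not reach is not made up. A row lasts 1/12 s, in which the tool goes at most 41.7 mm and 7.16 degrees, less where a joint would pass 70% of its speed; a pose out of reach is approached as far as the arm can. A call with a number of a shift or a turn outside -1 to 1 is refused whole. A call with a gripper value outside its range is refused whole. The fingers move at their own pace and stop on an object; the grip force is fixed at half the most. Time passes only in rows, so rows that do not move let the fingers close. It gives the time, the measured TCP pose, the force, the opening and the grip force at its end, in the units of the state.
- telemetry.get_obs(): the state, without advancing time (a new reading comes with each control period).
- snapshot(name): name is "scene" or "top" or "wrist"; returns a dict with "frame" (384x512x3 uint8, red, green, blue), "fx", "fy", "cx", "cy" (pixels), "rvec" (rotation vector, rad) and "tvec" (3), from world to camera coordinates, as OpenCV has them; the wrist camera has in their place "mount" (4x4, takes a point from camera to tool coordinates, whose origin is the TCP and whose axes are the flange's). Camera axes: x right, y down, z forward; pixel columns grow to the right and rows downward; lengths in m; the calibration is good to about 2 mm. A picture is of the moment at which its call begins: read the wrist's pose just before it. There is no depth.
- workorder.close_job(): hands the job in; it is judged then, once.
Trained networks look in a picture, given as the dict that the camera call returned (one of the last four; its "shot" number tells which), for a name from the list of things; names that differ only in an ending like _2 or _b are one class to them, and where a whole thing is asked for, a point or a joint stands for the part that bears it (a point fixed in the world has none). Each returns a list of dicts, best first, with "confidence" (0 to 1); they miss things now and then, are a little off and sometimes report something else, mostly with a low value. They report only what shows in the picture. A call takes as long as a camera call. They do not tell look-alikes from the thing itself.
- nets.find_in(picture, query): "uv" ([column, row] in pixels, amid what is visible of it).
- nets.masks_of(picture, query): "region" (384x512 bool, what is visible of it) and "uv" ([column, row] in pixels, amid what is visible of it).
- nets.landmark_of(picture, query): "uv" ([column, row] in pixels: a listed point, or the origin of a listed thing).
The state is a dict: "clock": time; "joint_pos": joint angles; "qvel": joint speeds; "tau": joint torques, N m; "tool_pos": TCP position; "orientation": TCP orientation; "force": force on the tool from outside, world axes, zero at the start; "moment": the same for the moment, N m; "opening": finger opening in m; "gripper_force": force on a finger pad.
Only numpy, scipy, OpenCV 4.12 (cv2) and the standard library are available. Lean on these libraries where they do the work, as an engineer would, in place of code of your own. Each camera call takes 0.05 s, during which the arm holds its last target. There are 200 camera calls.

TASK

Get the bench photometer ready for its next sample. First swing the red-handled beam lever until it points at the green index tab, so that the beam is dimmed before the well is opened; then lift the loose blue cap off the sample well and set it down gently, open side down, in the yellow cup of the cap stand, without dropping it. Leave the lever at the tab and do not disturb the beaker and the jar.

Things in the scene. Friction and masses are not known exactly. Their poses are not given: they have to be found in the camera images.
- photometer: White bench instrument with a flat white top, 240 (x) x 320 (y) x 65 mm high, fixed to the bench. Origin: centre of its underside; z up; its front (small display, buttons) faces its own -x. At its own (0, +105) mm the capped sample well stands on the top, at (+50, -55) mm the pivot of the lever.
- well (a point): Point on the photometer's top (65 mm above the bench) at the centre of the sample well. The well's aluminium collar, 30 mm in diameter, rises 13 mm above this point inside the cap.
- cap: Loose blue round cap, 44 mm in diameter, 44 mm tall, about 50 g, white dot on its top. Origin: centre of its underside, z up along its axis. Its underside is hollow: a bore of 36 mm diameter, 16 mm deep, sits loosely over the well's collar, its rim on the photometer's top. Not fastened: lift it straight up 20 mm to clear the collar.
- holder: Cap stand fixed to the bench: dark round foot 84 mm in diameter, thin steel stem, yellow open cup at the top. Total height 55 mm. It stands left or right of the photometer. Origin: centre of the foot's underside, z up.
- holder_in (a point): Centre of the inner floor of the cap stand's yellow cup, 45 mm above the bench. The cup is 62 mm in outer and 54 mm in inner diameter; its rim stands 10 mm above this floor.
- lever_pivot (a point): Point on the photometer's top (65 mm above the bench) on the lever's upright turning axis.
- lever (a joint): Angle of the beam lever about its upright axis (rad), range -0.95 to 0.95. At 0 it points to the photometer's front (the photometer's -x); it grows counter-clockwise seen from above (away from the cap). Friction holds it wherever it is left; turning it takes about 1 N at the handle.
- lever_grip (a point): Point on the axis of the lever's red upright handle, 75 mm from the pivot and 34 mm above the photometer's top. The handle is a round post, 16 mm in diameter, from the arm up to 50 mm above that top. The arm is dark, flat, 12 mm wide, reaches 92 mm from the pivot and lies 6 to 13 mm above the top. The point's x axis points outward along the arm, z up.
- index: Green index tab, fixed on the photometer's top just beyond the lever's end; its place varies. Its origin lies on the lever's pivot axis at the photometer's top; its x axis points from the pivot to the tab: the lever is set when its arm lies along this axis. The joint value wanted is the yaw of this body minus the yaw of the photometer minus pi.
- index_tab (a point): Centre of the upper face of the green tab, 108 mm from the pivot axis, 4 mm above the photometer's top. The tab is 22 mm long (along the radius), 10 mm wide and 4 mm high; the end of the lever's arm passes 5 mm short of it.
- beaker: Bystander: loose clear beaker, 70 mm in diameter, 90 mm tall, standing to the left or right of the photometer, across from the cap stand. Origin: centre of its underside.
- jar: Bystander: loose amber jar with white lid, 60 mm in diameter, 110 mm tall, standing to the left of the photometer, near its far end. Origin: centre of its underside.
Mind the look-alikes: they are no part of the job. There is more than one size of the cap; the job needs the larger.

How it is judged (in metres and radians):
On the way, in this order (a step that is already met when the one before it is completed fails the run):
1. the lever points at the green tab (within 0.1 rad), at rest, while the cap is still on the well (angle between the x axis of lever_grip and the x axis of index, either way round below 0.1 rad and velocity of joint lever between -0.1 and 0.1 rad/s and horizontal distance between cap and well below 0.008 m and z of cap in the frame of well below 0.006 m), for 0.2 s.
2. the cap is lifted clear of the well's collar, with the lever still at the tab (z of cap in the frame of well above 0.018 m and angle between the x axis of lever_grip and the x axis of index, either way round below 0.1 rad), for 0.1 s.
At the end, for the whole second after the job is handed in: The lever points at the green tab within 0.1 rad, and the cap stands open side down on the floor of the yellow cup: centre within 8 mm of the cup's, underside within 4 mm of the floor, tilted less than 0.12 rad, at rest and released (angle between the x axis of lever_grip and the x axis of index, either way round below 0.1 rad and horizontal distance between cap and holder_in below 0.008 m and z of cap in the frame of holder_in between -0.004 and 0.004 m and angle between cap's own z axis and vertical below 0.12 rad and linear speed of cap below 0.03 m/s and contact force between the fingers and cap below 0.1 N); the robot touches nothing.
It fails at once if the cap is dropped or thrown (moves faster than 0.8 m/s, a fall of about 3 cm, with no finger on it) (linear speed of cap above 0.8 m/s and contact force between the fingers and cap below 0.05 N).
It fails at once if the beaker is pushed more than 30 mm or tipped (distance of beaker from where it was at the start of the episode above 0.03 m or angle between beaker's own z axis and vertical above 0.4 rad).
It fails at once if the jar is pushed more than 30 mm or tipped (distance of jar from where it was at the start of the episode above 0.03 m or angle between jar's own z axis and vertical above 0.4 rad).
It also fails if it takes over 61 s, if anything falls off the work surface, if the arm or the gripper's body presses on something with over 40 N, if the wrist force passes 120 N, or if a joint passes its speed limit or range.

## Working session

There is one attempt and no reset: what is moved stays moved. The work goes in short steps, Python scripts to look and compute and a shell command to move; the robot and the scene stay as the last step left them, time stands still between calls to the robot, and variables do not carry over. Pictures are saved under pics/ and viewed, at most 10 in all, crops included, and the job is handed in when it is done.

```bash
mkdir -p pics; cat > h.py <<'E'
import numpy as np,cv2
from plant import telemetry,snapshot,workorder,nets
def save(p,n,crop=None,s=1):
    f=p["frame"][:,:,::-1]
    if crop: a,b,c,d=crop; f=f[b:d,a:c]
    cv2.imwrite("pics/"+n,cv2.resize(f,None,fx=s,fy=s,interpolation=cv2.INTER_CUBIC))
def ray(p,uv):
    R=cv2.Rodrigues(np.array(p["rvec"],float))[0];t=np.array(p["tvec"],float).ravel()
    d=R.T@np.array([(uv[0]-p["cx"])/p["fx"],(uv[1]-p["cy"])/p["fy"],1]);return -R.T@t,d
def onz(p,uv,z):
    o,d=ray(p,uv);return o+d*(z-o[2])/d[2]
Z=dict(well=.065,cap=.065,holder=0,holder_in=.045,lever_pivot=.065,lever_grip=.099,index=.065,index_tab=.069,beaker=0,jar=0,photometer=0)
E
python3 - <<'E'
from h import *
np.set_printoptions(precision=4,suppress=True)
o=telemetry.get_obs();print(o)
ims=[]
for c in("scene","top"):
    p=snapshot(c);ims.append(p["frame"][:,:,::-1])
    print(c,ray(p,(256,192))[0])
    for q in Z:
        for r in nets.landmark_of(p,q)[:3]: print(q,round(r["confidence"],2),np.round(r["uv"],1),onz(p,r["uv"],Z[q])[:2])
    cv2.imwrite(f"pics/{c}.png",cv2.resize(p["frame"][:,:,::-1],(800,600),interpolation=cv2.INTER_CUBIC))
E
```

```text
{'clock': 0.0, 'joint_pos': array([ 88.5826,  20.5888,   0.6339,  -0.0217, -70.1355, -16.5075]), 'qvel': array([-0.0212,  0.045 ,  0.017 , -0.0372,  0.0628, -0.0467]), 'tau': array([ -0.0004, -58.2713,  29.3064,   6.9974,   0.007 ,  -0.0002]), 'tool_pos': array([0.2077, 0.642 , 0.4037]), 'orientation': array([179.9074,  -0.0062, -17.9322]), 'force': array([-0.055 , -0.3029,  0.1646]), 'moment': array([-0.0077, -0.0387,  0.0568]), 'gripper_force': 0.0, 'opening': 0.08766900249152809}
scene [0.8351 0.4194 0.7354]
well 0.88 [307.3 236.2] [0.5565 0.1136]
cap 0.74 [307.4 235.5] [0.5554 0.1122]
cap 0.56 [345.7 293.7] [0.5613 0.2585]
holder 0.74 [372.3 340.4] [0.5462 0.3458]
holder_in 0.85 [378.8 335.1] [0.5471 0.3486]
lever_pivot 0.95 [260.3 189. ] [ 0.5843 -0.0499]
lever_grip 0.71 [297.4 179.4] [ 0.5079 -0.0103]
index_tab 0.37 [295.2 162.2] [ 0.4674 -0.0813]
beaker 0.9 [235.9 130.3] [ 0.5179 -0.3284]
jar 0.96 [297.3 346.9] [0.6829 0.2855]
photometer 0.7 [284.9 215.2] [0.5456 0.0066]
top [0.4105 0.     0.9373]
well 0.61 [214.5 206.8] [0.5543 0.1072]
cap 0.83 [213.2 209.6] [0.5481 0.1099]
cap 0.66 [158.4 222.5] [0.5209 0.2293]
holder 0.86 [115.8 214. ] [0.5503 0.348 ]
holder_in 0.96 [106.  211.6] [0.5492 0.3538]
lever_grip 0.6 [267.3 219.6] [ 0.5204 -0.0079]
lever_grip 0.33 [143.5 159.7] [0.6535 0.2583]
index_tab 0.64 [264.4 219.7] [ 0.5242 -0.002 ]
index_tab 0.57 [304.7 241.8] [ 0.4758 -0.0876]
beaker 0.72 [400.1 222. ] [ 0.5247 -0.3174]
beaker 0.31 [143.9 159.7] [0.6822 0.2878]
jar 0.6 [144.4 158.1] [0.6862 0.2868]
photometer 0.59 [260.  214.9] [0.5447 0.0081]
```

View pics/scene.png

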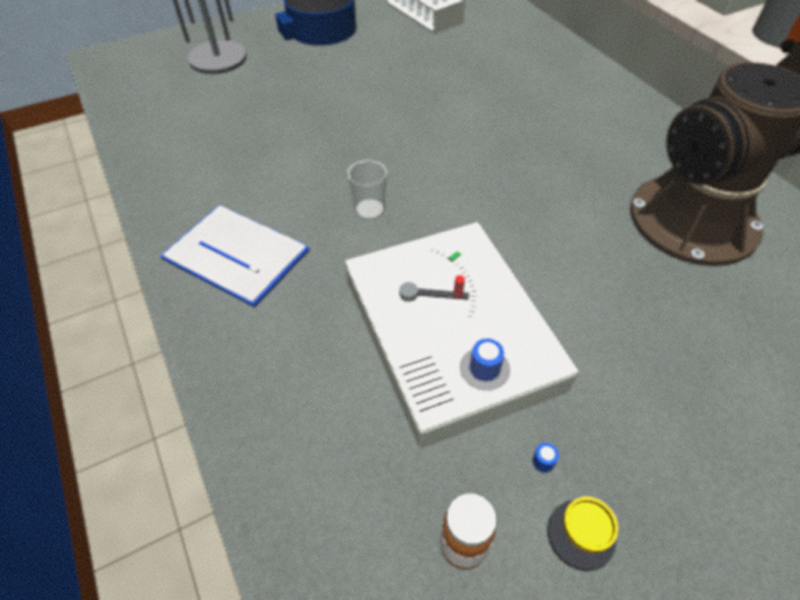

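View pics/top.png

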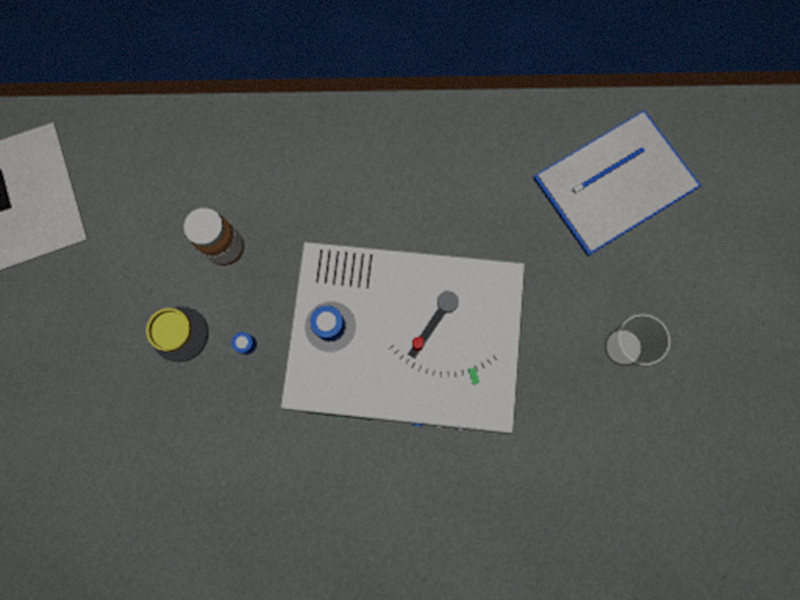

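The scene shows the photometer with its lever (red post top-view ~(268,219)) and the green tab at (304,241). There are two cap candidates in the top view: (213,209), sitting on the well's collar ring on the photometer, and (158,222), a smaller one on the bench. The first fits because it is larger and on the well. Next I'll refine the measurements and confirm with a crop.

```bash
python3 - <<'E'
from h import *
np.set_printoptions(precision=4,suppress=True)
p=snapshot("top");s=snapshot("scene")
save(p,"crop.png",(80,140,350,290),2.9)
def cent(m):
    n,l,st,c=cv2.connectedComponentsWithStats(m.astype(np.uint8));k=np.argsort(-st[1:,4])[:3]+1
    return [(c[i],st[i,4]) for i in k if st[i,4]>5]
for nm,q in(("top",p),("scene",s)):
    hsv=cv2.cvtColor(q["frame"],cv2.COLOR_RGB2HSV).astype(int);H,S,V=hsv[...,0],hsv[...,1],hsv[...,2]
    for n,m,z in(("green",(abs(H-65)<18)&(S>110)&(V>60),.069),("red",((H<8)|(H>172))&(S>140)&(V>90),.115),("yellow",(abs(H-29)<6)&(S>140)&(V>90),.045),("blue",(abs(H-112)<12)&(S>140)&(V>60),.09)):
        for c,a in cent(m): print(nm,n,c,a,onz(q,c,z)[:2])
    for qn,z in(("cap",.109),):
        for r in nets.masks_of(q,qn)[:2]:
            m=r["region"]; wm=m&(S<90)
            for c,a in cent(wm)[:1]: print(nm,"dot",c,a,onz(q,c,.109)[:2],round(r["confidence"],2),m.sum())
    m=nets.masks_of(q,"photometer")[0]["region"].astype(np.uint8)
    if nm=="top":
        ct=max(cv2.findContours(m,0,2)[0],key=cv2.contourArea)[:,0]
        P=np.array([onz(q,u,.065)[:2] for u in ct],np.float32)
        print("rect",cv2.minAreaRect(P*1000))
w=snapshot("wrist");print(np.array(w["mount"]),w["fx"],w["cx"],w["cy"])
E
```

```text
top green [302.5588 239.8529] 34 [ 0.48   -0.0832]
top red [267.1818 219.0455] 44 [ 0.5195 -0.0076]
top yellow [107.553  210.7487] 557 [0.5511 0.3504]
top blue [209.0423 205.9365] 189 [0.5522 0.1158]
top blue [365.4353 139.9824] 170 [ 0.695  -0.2252]
top blue [391.8318 106.5888] 107 [ 0.7721 -0.2885]
top dot [208.3083 205.1203] 133 [0.5507 0.1148] 0.87 342
top dot [154.3208 218.5849] 53 [0.5236 0.2266] 0.52 163
rect ((550.2911376953125, -31.49325942993164), (29.79465103149414, 108.50788116455078), 59.18586730957031)
scene green [290.5 163.5] 12 [ 0.4802 -0.0832]
scene red [293.4651 181.7674] 43 [0.5276 0.0022]
scene yellow [377.5686 335.327 ] 948 [0.5494 0.3478]
scene blue [ 16.5674 280.7213] 7890 [ 1.1096 -0.0566]
scene blue [198.4494  15.6607] 672 [ 0.408  -0.8584]
scene blue [174.2556 179.0301] 133 [ 0.7572 -0.1547]
scene dot [312.2034 224.1271] 118 [0.5501 0.114 ] 0.96 495
scene dot [235.3625 120.5645] 822 [ 0.5498 -0.2518] 0.63 822
[[ 0.0008 -0.9682 -0.2502  0.0668]
 [ 1.      0.0009 -0.0003 -0.0009]
 [ 0.0005 -0.2502  0.9682  0.0192]
 [ 0.      0.      0.      1.    ]] 335.8287185327792 253.8768210648851 198.35986094430461
```

View pics/crop.png

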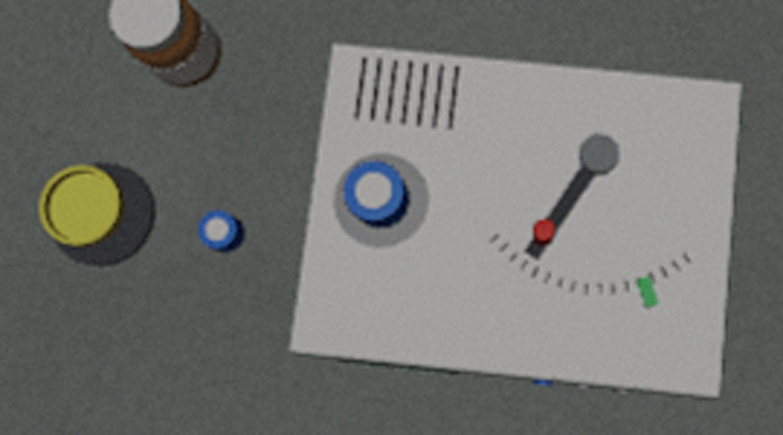

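The crop confirms it: the large cap (crop (375,190)) stands on the grey ring of the well, while the small one (217,230) is on the bench and is a decoy. The pivot is at about (0.585,-0.050). The lever now points to about 147° and the tab lies at about 197.4°. I'll start the approach by turning the tool to yaw 0.

```bash
python3 -m creep '[[[0,0,0,-0.0664,1],[0,0,0,-0.0664,1],[0,0,0,-0.0664,1],[0.085,0.18,0,0,1],[0.085,0.18,0,0,1],[0.085,0.18,0,0,1],[0.085,0.18,0,0,1],[0.085,0.18,0,0,1]]]'
python3 -m creep '[[[0.085,0.18,0,0,1],[0.085,0.18,0,0,1],[0.085,0.18,0,0,1],[0.085,0.18,0,0,1],[0.085,0.18,0,0,1],[0.085,0.18,0,0,1],[0.085,0.18,0,0,1],[0,0,0,0,1]]]'
```

```text
clock: 2.22
tool_pos: [0.2932, 0.4605, 0.4047]
orientation: [-180.0, -0.0, 0.0]
force: [0.5, 0.4, 0.2]
opening: 0.0876
gripper_force: 0.0
clock: 2.88
tool_pos: [0.413, 0.2053, 0.405]
orientation: [180.0, -0.0, -0.2]
force: [-0.3, 1.0, -0.2]
opening: 0.0882
gripper_force: 0.0
```

```bash
python3 -m creep '[[[0.076,0.152,0,0,1],[0.076,0.152,0,0,1],[0.076,0.152,0,0,1],[0.076,0.152,0,0,1],[0.076,0.152,0,0,1],[0.076,0.152,0,0,1],[0.076,0.152,0,0,1],[0,0,0,0,1]]]'
python3 -m creep '[[[0,0,0,0,1],[0,0,0,0,1]]]'
cat >> h.py <<'E'
def wrist():
    o=telemetry.get_obs();w=snapshot("wrist")
    from scipy.spatial.transform import Rotation as Ro
    T=np.eye(4);T[:3,:3]=Ro.from_euler("xyz",o["orientation"],degrees=True).as_matrix();T[:3,3]=o["tool_pos"]
    C=np.linalg.inv(T@np.array(w["mount"]));w["rvec"]=cv2.Rodrigues(C[:3,:3])[0];w["tvec"]=C[:3,3];return o,w
E
python3 - <<'E'
from h import *
np.set_printoptions(precision=4,suppress=True)
o,p=wrist();print(o["tool_pos"],o["orientation"])
for q in("lever_pivot","lever_grip","index_tab","well","cap"):
    for r in nets.landmark_of(p,q)[:2]: print(q,round(r["confidence"],2),np.round(r["uv"],1),onz(p,r["uv"],Z[q])[:2])
hsv=cv2.cvtColor(p["frame"],cv2.COLOR_RGB2HSV).astype(int);H,S,V=hsv[...,0],hsv[...,1],hsv[...,2]
for n,m,z in(("green",(abs(H-65)<18)&(S>110)&(V>60),.069),("red",((H<8)|(H>172))&(S>140)&(V>90),.1)):
    k,l,st,c=cv2.connectedComponentsWithStats(m.astype(np.uint8))
    for i in np.argsort(-st[1:,4])[:2]+1: print(n,c[i],st[i],onz(p,c[i],z))
save(p,"w1.png",None,1.5)
E
```

```text
clock: 3.55
tool_pos: [0.5198, -0.0063, 0.4044]
orientation: [179.9, 0.0, -0.2]
force: [-0.2, 0.9, 0.5]
opening: 0.0876
gripper_force: 0.0
clock: 3.72
tool_pos: [0.5181, -0.0027, 0.4045]
orientation: [-180.0, 0.0, -0.1]
force: [-0.9, 0.6, -0.2]
opening: 0.088
gripper_force: 0.0
[ 0.5181 -0.0027  0.4045] [-179.9945    0.0184   -0.0577]
lever_pivot 0.61 [310.9 113.3] [ 0.5835 -0.0544]
lever_grip 0.98 [256.7 187.4] [ 0.521  -0.0041]
index_tab 0.58 [336.5 219.2] [ 0.482  -0.0833]
cap 0.78 [130.8 149.1] [0.5506 0.1152]
cap 0.73 [ 33.7 158.9] [0.5413 0.209 ]
green [334.9346 220.7804] [328 210  15  23 214] [ 0.4804 -0.0818  0.069 ]
red [258.7571 191.4211] [250 183  19  18 247] [ 0.5176 -0.0059  0.1   ]
```

View pics/w1.png

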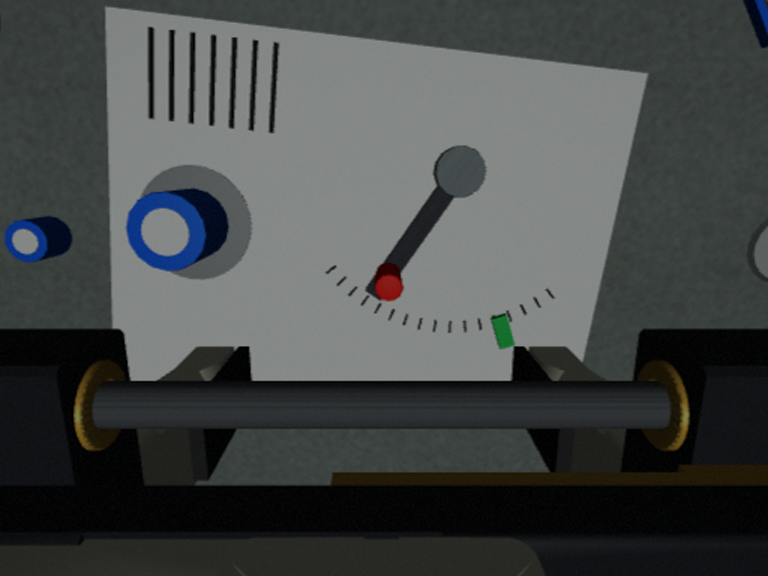

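The wrist view shows the lever's post at px (259,191), the tab at (335,221) and the pivot at (307,115). The lever agrees with the earlier fit, with the target handle position at about (0.512,-0.072). I'll lower the tool over the handle.

```bash
python3 -m creep '[[[0.01,0.015,0.14,0,1],[0,0,0.14,0,1],[0,0,0.14,0,1],[0,0,0.14,0,1],[0,0,0.1,0,1],[0,0,0.05,0,1],[0,0,0,0,1],[0,0,0,0,1]]]'
```

```text
clock: 4.68
tool_pos: [0.5205, -0.0052, 0.2631]
orientation: [180.0, 0.0, 0.1]
force: [-0.1, 0.3, 0.3]
opening: 0.0876
gripper_force: 0.0
```

```bash
python3 -m creep '[[[0,0,0,0,0],[0,0,0,0,0],[0,0,0,0,0],[0,0,0,0,0],[0,0,0,0,0],[0,0,0,0,0],[0,0,0,0,0],[0,0,0,0,0]]]'
python3 - <<'E'
from h import *
p=np.array([.584,-.050])
a=np.radians(np.linspace(144.5,197.1,8))  # start: handle y=-.006
h=p+.075*np.c_[np.cos(a),np.sin(a)];print(h.round(4));print((np.diff(h,axis=0)*[5,-5]).round(3))
E
```

```text
clock: 5.35
tool_pos: [0.5202, -0.0056, 0.2627]
orientation: [-180.0, -0.0, 0.0]
force: [0.2, -0.5, -0.5]
opening: 0.0399
gripper_force: 0.0
[[ 0.5229 -0.0064]
 [ 0.5178 -0.0148]
 [ 0.5137 -0.0238]
 [ 0.5109 -0.0332]
 [ 0.5093 -0.0429]
 [ 0.509  -0.0527]
 [ 0.51   -0.0625]
 [ 0.5123 -0.0721]]
[[-0.026  0.042]
 [-0.02   0.045]
 [-0.014  0.047]
 [-0.008  0.049]
 [-0.001  0.049]
 [ 0.005  0.049]
 [ 0.011  0.048]]
```

```bash
python3 -m creep '[[[0,0,0,0,0],[0,0,0,0,0],[0,0,0,0,0],[0,0,0,0,0],[0,0,0,0,0],[0,0,0,0,0],[0,0,0,0,0]]]'
```

```text
clock: 5.93
tool_pos: [0.5203, -0.0056, 0.2627]
orientation: [180.0, -0.0, 0.0]
force: [1.5, -1.1, -1.2]
opening: 0.0155
gripper_force: 30.0
```

```bash
python3 -m creep '[[[-0.02,0.042,0,0,0],[-0.018,0.045,0,0,0],[-0.012,0.047,0,0,0],[-0.006,0.049,0,0,0],[0,0.049,0,0,0],[0.006,0.049,0,0,0],[0.012,0.05,0,0,0],[0,0,0,0,0]]]'; python3 -m creep '[[[0,0,0,0,0],[0,0,0,0,0],[0,0,0,0,0]]]'
```

```text
clock: 6.6
tool_pos: [0.5121, -0.0725, 0.2626]
orientation: [-180.0, 0.1, -0.0]
force: [-3.5, 0.1, 2.7]
opening: 0.0153
gripper_force: 30.0
clock: 6.85
tool_pos: [0.5119, -0.0717, 0.2626]
orientation: [180.0, 0.1, 0.0]
force: [-5.0, -0.6, 4.8]
opening: 0.0152
gripper_force: 30.0
```

```bash
python3 -m creep '[[[0,0,0,0,1],[0,0,0,0,1],[0,0,0,0,1],[0,0,0,0,1],[0,0,0,0,1],[0,0,0,0,1],[0,0,-0.05,0,1],[0,0,-0.1,0,1]]]'; python3 -m creep '[[[0,0,-0.18,0,1],[0,0,-0.18,0,1],[0,0,-0.18,0,1],[0,0,0,0,1],[0,0,0,0,1]]]'
python3 - <<'E'
from h import *
np.set_printoptions(precision=4,suppress=True)
o,p=wrist();t=snapshot("top")
for q in("lever_pivot","lever_grip","index_tab"):
    for r in nets.landmark_of(p,q)[:2]: print(q,round(r["confidence"],2),np.round(r["uv"],1),onz(p,r["uv"],Z[q])[:2])
hsv=cv2.cvtColor(p["frame"],cv2.COLOR_RGB2HSV).astype(int);H,S,V=hsv[...,0],hsv[...,1],hsv[...,2]
for n,m,z in(("green",(abs(H-65)<18)&(S>110)&(V>60),.069),("red",((H<8)|(H>172))&(S>140)&(V>90),.1)):
    k,l,st,c=cv2.connectedComponentsWithStats(m.astype(np.uint8))
    i=np.argmax(st[1:,4])+1; print(n,c[i],st[i],onz(p,c[i],z))
save(p,"w2.png",(180,60,400,260),3)
E
```

```text
clock: 7.52
tool_pos: [0.5118, -0.0718, 0.2914]
orientation: [180.0, 0.2, -0.0]
force: [0.6, 0.1, -0.1]
opening: 0.063
gripper_force: 0.0
clock: 7.93
tool_pos: [0.5129, -0.0718, 0.4041]
orientation: [-179.9, -0.3, 0.0]
force: [-1.1, -0.4, -1.4]
opening: 0.0872
gripper_force: 0.0
lever_pivot 0.68 [264.5 215.8] [ 0.4815 -0.081 ]
lever_pivot 0.66 [232.  111.9] [ 0.5818 -0.0501]
lever_grip 0.91 [255.9 195.1] [ 0.5109 -0.0722]
index_tab 0.57 [267.7 216. ] [ 0.4825 -0.084 ]
green [265.6604 217.9906] [258 207  16  23 212] [ 0.4805 -0.082   0.069 ]
red [254.374  199.0041] [246 191  18  17 246] [ 0.5077 -0.0709  0.1   ]
```

View pics/w2.png

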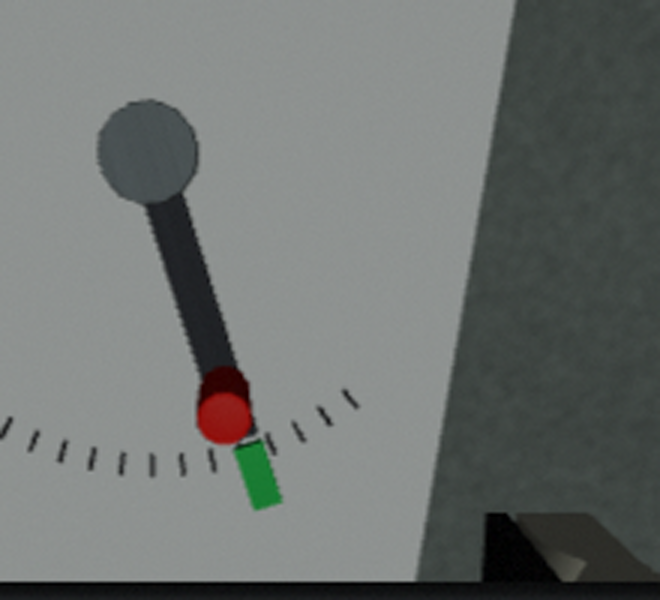

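The picture shows the lever's arm pointing straight at the green tab (arm end at crop (248,435), tab (258,475)), with both along the same direction, so the lever is set. Next I'll move over the cap and check its position.

```bash
python3 -m creep '[[[0.031,-0.155,0,0,1],[0.031,-0.155,0,0,1],[0.031,-0.155,0,0,1],[0.031,-0.155,0,0,1],[0.031,-0.155,0,0,1],[0.031,-0.155,0,0,1],[0,0,0,0,1],[0,0,0,0,1]]]'; python3 -m creep '[[[0,0,0,0,1],[0,0,0,0,1]]]'
python3 - <<'E'
from h import *
np.set_printoptions(precision=4,suppress=True)
o,p=wrist();print(o["tool_pos"],o["orientation"][2])
hsv=cv2.cvtColor(p["frame"],cv2.COLOR_RGB2HSV);S=hsv[...,1]
for r in nets.masks_of(p,"cap")[:2]:
    m=r["region"]&(S<90);ys,xs=np.nonzero(m);c=(xs.mean(),ys.mean());print(r["confidence"],c,m.sum(),r["region"].sum(),onz(p,c,.109))
    M=r["region"]&(hsv[...,2]>0)
for q in("cap","well","holder_in"):
    for r in nets.landmark_of(p,q)[:2]: print(q,round(r["confidence"],2),np.round(r["uv"],1),onz(p,r["uv"],Z[q])[:2])
save(p,"w3.png",None,1.2)
E
```

```text
clock: 8.85
tool_pos: [0.5499, 0.1158, 0.3992]
orientation: [179.9, 0.1, 0.1]
force: [-0.2, -0.3, 0.3]
opening: 0.0876
gripper_force: 0.0
clock: 9.02
tool_pos: [0.5496, 0.1135, 0.4001]
orientation: [180.0, 0.1, -0.0]
force: [-0.4, -0.4, 0.1]
opening: 0.0877
gripper_force: 0.0
[0.5496 0.1135 0.4001] -0.027695010427187344
0.85 (np.float64(127.95594713656388), np.float64(190.05726872246697)) 227 870 [0.5532 0.219  0.109 ]
0.69 (np.float64(251.24202127659575), np.float64(192.56382978723406)) 752 2297 [0.5511 0.1165 0.109 ]
cap 0.91 [137.3 182.8] [0.5501 0.2263]
cap 0.62 [250.5 181.6] [0.5513 0.1176]
holder_in 0.83 [ 22.5 177.8] [0.551  0.3497]
holder_in 0.43 [84.6 41.5] [0.6788 0.2704]
```

View pics/w3.png

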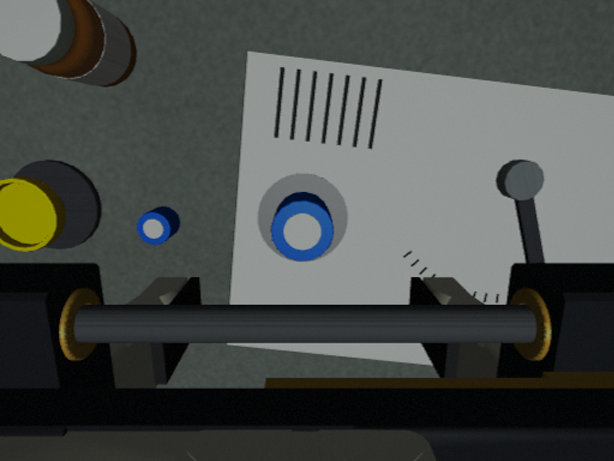

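The wrist view shows the cap centred under the gripper at px (251,193), about (0.551,0.116), with the small decoy off to the left at (128,190). I'll lower the tool and grip the cap.

```bash
python3 -m creep '[[[0.005,-0.008,0.15,0,1],[0,0,0.15,0,1],[0,0,0.15,0,1],[0,0,0.13,0,1],[0,0,0.09,0,1],[0,0,0.05,0,1],[0,0,0,0,0.6],[0,0,0,0,0.3]]]'; python3 -m creep '[[[0,0,0,0,0],[0,0,0,0,0],[0,0,0,0,0],[0,0,0,0,0],[0,0,0,0,0],[0,0,0,0,0],[0,0,0,0,0],[0,0,0,0,0]]]'
```

```text
clock: 9.93
tool_pos: [0.5511, 0.1158, 0.2571]
orientation: [180.0, -0.0, 0.0]
force: [0.7, -0.1, 0.4]
opening: 0.0793
gripper_force: 0.0
clock: 10.6
tool_pos: [0.5509, 0.1159, 0.2571]
orientation: [-180.0, -0.0, 0.0]
force: [-2.2, 0.8, 5.8]
opening: 0.0434
gripper_force: 30.0
```

```bash
python3 -m creep '[[[0,0,0,0,0],[0,0,-0.03,0,0],[0,0,-0.06,0,0],[0,0,-0.08,0,0],[0,0,-0.08,0,0],[0,0,-0.08,0,0],[0,0,-0.05,0,0],[0,0,0,0,0]]]'; python3 -m creep '[[[0,-0.1,0,0,0],[0,-0.15,0,0,0],[0,-0.15,0,0,0],[0,-0.15,0,0,0],[0,-0.15,0,0,0],[0,-0.12,0,0,0],[0,0,0,0,0],[0,0,0,0,0]]]'
python3 - <<'E'
from h import *
np.set_printoptions(precision=4,suppress=True)
for n in("wrist","top","scene"):
    if n=="wrist":o,p=wrist();print(o["tool_pos"],o["opening"])
    else:p=snapshot(n)
    for q in("cap","holder","holder_in","lever_grip"):
        for r in nets.landmark_of(p,q)[:2]: print(n,q,round(r["confidence"],2),np.round(r["uv"],1),onz(p,r["uv"],Z[q])[:2])
    hsv=cv2.cvtColor(p["frame"],cv2.COLOR_RGB2HSV).astype(int);H,S,V=hsv[...,0],hsv[...,1],hsv[...,2]
    m=((abs(H-29)<6)&(S>140)&(V>60)).astype(np.uint8)
    cs=cv2.findContours(m,0,2)[0]
    if cs:
        c=max(cs,key=cv2.contourArea);e=cv2.minEnclosingCircle(c);print(n,"yellow",e,onz(p,e[0],.05)[:2])
    if n=="scene":save(p,"s2.png",None,1.5)
E
```

```text
clock: 11.27
tool_pos: [0.5514, 0.1161, 0.335]
orientation: [-179.9, -0.2, 0.0]
force: [0.4, 0.5, 1.2]
opening: 0.0435
gripper_force: 30.0
clock: 11.93
tool_pos: [0.5503, 0.281, 0.3311]
orientation: [179.9, 0.1, 0.1]
force: [-0.7, -0.5, -0.8]
opening: 0.0436
gripper_force: 30.0
[0.5503 0.281  0.3311] 0.04363407770377757
wrist cap 0.91 [254.5 237. ] [0.5219 0.2811]
wrist cap 0.66 [285.4 199.7] [0.5522 0.2577]
wrist holder 0.86 [179.  182.7] [0.5515 0.3526]
wrist holder_in 0.55 [168.5 194.8] [0.5508 0.3516]
wrist yellow ((168.22293090820312, 194.63307189941406), 40.161865234375) [0.5522 0.3505]
top cap 0.59 [124.7 205.4] [0.5595 0.3053]
top cap 0.51 [159.1 219.4] [0.5277 0.228 ]
top holder 0.96 [116.2 211.5] [0.5562 0.3474]
top holder 0.35 [210.9 207.7] [0.563  0.1236]
top holder_in 0.93 [105.  214.1] [0.5436 0.3556]
top holder_in 0.26 [209.6 207.6] [0.5559 0.1206]
top lever_grip 0.71 [297.4 223.9] [ 0.5108 -0.0706]
top lever_grip 0.51 [145.4 158.1] [0.6571 0.2543]
top yellow ((106.5, 215.5), 12.747649192810059) [0.5396 0.3501]
scene cap 0.66 [346.2 293.7] [0.5604 0.259 ]
scene cap 0.62 [364.  281.7] [0.5142 0.2557]
scene holder 0.65 [370.3 342.5] [0.5522 0.347 ]
scene holder_in 0.89 [381.6 334.7] [0.542  0.3505]
scene lever_grip 0.91 [283.3 162.3] [ 0.5094 -0.0721]
scene yellow ((376.82073974609375, 335.82073974609375), 18.851778030395508) [0.5532 0.3484]
```

View pics/s2.png

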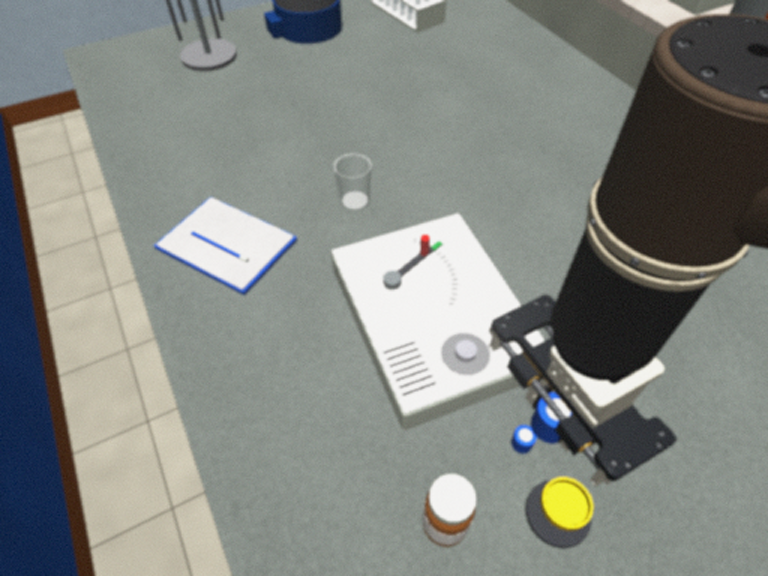

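The scene picture shows the cap held by the fingers at (550,410), the well bare with its collar visible at (465,350), the lever still at the tab, and the cup at (567,503). The cup's centre is about (0.551,0.350), so I'll move over it.

```bash
python3 -m creep '[[[0.003,-0.11,0,0,0],[0,-0.12,0,0,0],[0,-0.08,0,0,0],[0,-0.035,0,0,0],[0,0,0.1,0,0],[0,0,0.1,0,0],[0,0,0.1,0,0],[0,0,0,0,0]]]'; python3 -m creep '[[[0,0,0.03,0,0],[0,0,0,0,0],[0,0,0,0,0]]]'
python3 - <<'E'
from h import *
np.set_printoptions(precision=4,suppress=True)
o,p=wrist();print(o["tool_pos"],o["opening"])
hsv=cv2.cvtColor(p["frame"],cv2.COLOR_RGB2HSV).astype(int);H,S,V=hsv[...,0],hsv[...,1],hsv[...,2]
m=((abs(H-29)<6)&(S>140)&(V>60)).astype(np.uint8)
ys,xs=np.nonzero(m);print(xs.min(),xs.max(),ys.min(),ys.max())
for u in((xs.min(),ys[xs.argmin()]),(xs.max(),ys[xs.argmax()]),(xs[ys.argmin()],ys.min())):print(u,onz(p,u,.055)[:2])
save(p,"w4.png",(130,60,380,300),2.4)
E
```

```text
clock: 13.35
tool_pos: [0.55, 0.3478, 0.2683]
orientation: [179.7, 0.3, -0.0]
force: [-1.1, -1.1, -1.1]
opening: 0.0437
gripper_force: 30.0
clock: 13.6
tool_pos: [0.5517, 0.349, 0.2676]
orientation: [-180.0, -0.1, 0.0]
force: [-0.5, 0.3, -0.4]
opening: 0.0434
gripper_force: 30.0
[0.5517 0.349  0.2676] 0.043436663487290604
144 364 173 283
(np.int64(144), np.int64(273)) [0.5202 0.4195]
(np.int64(364), np.int64(280)) [0.5156 0.2802]
(np.int64(249), np.int64(173)) [0.5843 0.353 ]
```

View pics/w4.png

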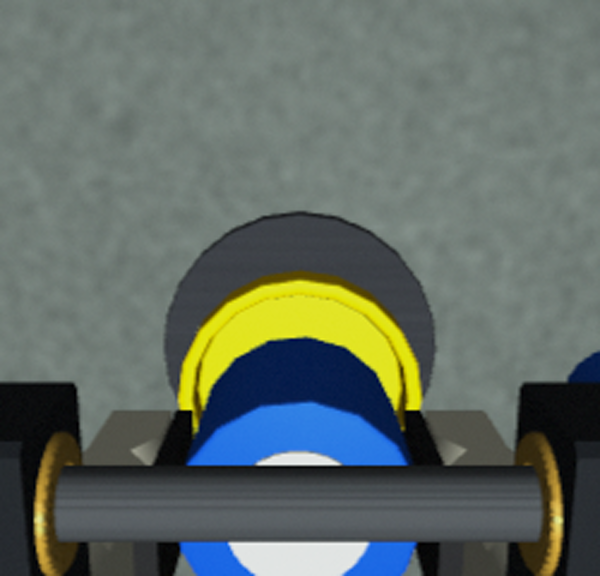

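The crop shows the cap (centre column 300) centred in the cup rim (178 to 422), and the cup's far edge gives an x centre of about 0.550. I'll lower it slowly.

```bash
python3 -m creep '[[[-0.005,0,0.03,0,0],[0,0,0.03,0,0],[0,0,0.03,0,0],[0,0,0.02,0,0],[0,0,0.01,0,0],[0,0,0.01,0,0],[0,0,0,0,0],[0,0,0,0,0]]]'; python3 -m creep '[[[0,0,0.005,0,0],[0,0,0.005,0,0],[0,0,0,0,0],[0,0,0,0,0]]]'
```

```text
clock: 14.32
tool_pos: [0.5504, 0.3489, 0.2406]
orientation: [180.0, 0.0, 0.0]
force: [-0.0, -0.1, 0.4]
opening: 0.0435
gripper_force: 30.0
clock: 14.65
tool_pos: [0.5503, 0.3489, 0.2387]
orientation: [-180.0, -0.0, 0.0]
force: [-0.0, -0.2, -0.8]
opening: 0.0431
gripper_force: 30.0
```

```bash
python3 -m creep '[[[0,0,0.005,0,0],[0,0,0,0,0],[0,0,0,0,0]]]';python3 -m creep '[[[0,0,0.004,0,0],[0,0,0,0,0],[0,0,0,0,0]]]'
```

```text
clock: 14.9
tool_pos: [0.5503, 0.3488, 0.2376]
orientation: [180.0, 0.0, 0.0]
force: [0.3, -1.0, 0.0]
opening: 0.0433
gripper_force: 30.0
clock: 15.15
tool_pos: [0.5504, 0.3489, 0.2372]
orientation: [-180.0, -0.0, 0.0]
force: [-1.6, -0.7, 2.7]
opening: 0.0433
gripper_force: 30.0
```

Contact: the force went up and the tool stopped at z 0.237, as expected. I'll release and back up.

```bash
python3 -m creep '[[[0,0,0,0,1],[0,0,0,0,1],[0,0,0,0,1],[0,0,0,0,1],[0,0,0,0,1],[0,0,0,0,1],[0,0,0,0,1],[0,0,0,0,1]]]'; python3 -m creep '[[[0,0,-0.05,0,1],[0,0,-0.1,0,1],[0,0,-0.15,0,1],[0,0,-0.15,0,1],[0,0,-0.15,0,1],[0,0,-0.15,0,1],[0,0,0,0,1],[0,0,0,0,1]]]'
python3 - <<'E'
from h import *
np.set_printoptions(precision=4,suppress=True)
o,p=wrist();print(o["tool_pos"],o["force"])
hsv=cv2.cvtColor(p["frame"],cv2.COLOR_RGB2HSV)
for r in nets.masks_of(p,"cap")[:2]:
    m=r["region"]&(hsv[...,1]<90);ys,xs=np.nonzero(m)
    if len(xs):c=(xs.mean(),ys.mean());print(r["confidence"],c,m.sum(),onz(p,c,.089)[:2])
for q in("holder_in","holder","lever_grip"):
    for r in nets.landmark_of(p,q)[:1]: print(q,round(r["confidence"],2),np.round(r["uv"],1),onz(p,r["uv"],Z[q])[:2])
s=snapshot("scene")
a=p["frame"][80:250,130:380];b=s["frame"][60:384,150:450]
a=cv2.resize(a,None,fx=1.6,fy=1.6);b=cv2.resize(b,None,fx=1.3,fy=1.3)
out=np.zeros((max(len(a),len(b)),a.shape[1]+b.shape[1],3),np.uint8);out[:len(a),:a.shape[1]]=a;out[:len(b),a.shape[1]:]=b
cv2.imwrite("pics/end.png",out[:,:,::-1])
E
```

```text
clock: 15.82
tool_pos: [0.5504, 0.3489, 0.2368]
orientation: [180.0, 0.0, 0.0]
force: [0.9, -0.7, -0.1]
opening: 0.0863
gripper_force: 0.0
clock: 16.48
tool_pos: [0.5506, 0.349, 0.3902]
orientation: [-179.8, -0.2, 0.0]
force: [-0.3, 0.4, -0.4]
opening: 0.0877
gripper_force: 0.0
[0.5506 0.349  0.3902] [-0.3449  0.3958 -0.3932]
0.78 (np.float64(351.73991031390136), np.float64(194.94170403587444)) 223 [0.5491 0.2666]
holder_in 0.17 [251.  174.3] [0.5592 0.3541]
holder 0.62 [254.6 176.7] [0.5484 0.3507]
lever_grip 0.53 [254.2 175.4] [0.5679 0.3508]
```

View pics/end.png

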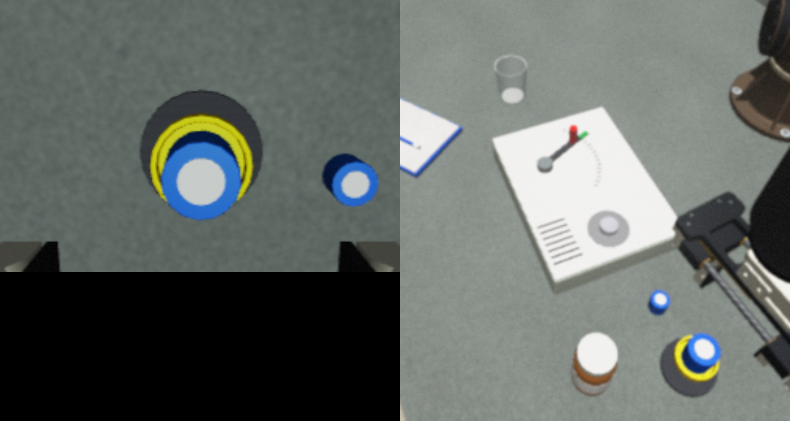

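The picture shows the cap upright in the yellow cup (dot at (201,181), rim from 151 to 252 around it). The lever is at the tab, and the jar and beaker are where they were. Handing in.

```bash
python3 -c "
from plant import workorder
print(workorder.close_job())"
```

```text
the job is handed in; nothing more can be done
None
```

I set the lever at the green tab, then moved the blue cap from the well into the yellow cup, open side down and released, and handed the job in at about 17 s; the final pictures show the beaker and jar undisturbed, but the hand-in returned no verdict.

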